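# Seat the yellow-ringed objective in its keyed dock

## Task

Take the microscope objective with the yellow ring and stand it upright on the mouth of the grey dock just as it is turned now, so that its two foot lugs rest on the rim across the slots. Then, pressing lightly, turn it until the lugs line up with the slots and it drops fully home, and let go; leave the blue-ringed objective where it stands.

Things in the scene. Friction and masses are not known exactly. Their poses are not given: they have to be found in the camera images.
- objective_yellow: Loose objective with a yellow ring, upright, 0.15 kg, 68 tall. Origin: centre of underside, z up. Brass foot: core dia 24, 0-24 up; two like lugs at the bottom along its x and -x, 50 tip to tip, 12 wide, 8 high. Round barrel dia 34, 24-60 up: grip it 46 up, fingertips 20 or more up to clear the dock; nose dia 24 above. At the start lugs are at least 28 degrees off the dock's slots (all mm)
- objective_blue: A second objective of the same form, size and weight but with a blue ring: a bystander, left alone. Origin: centre of its underside, z up. The two may stand in either place, at least 90 mm apart.
- dock: Fixed grey block on a black base, 92 (its x) by 76 (its y) by 28 mm high. Origin: centre of its underside on the worktop, z up. In its top is a keyed pocket 16 mm deep (floor 12 mm above the underside): a bore 32 across with two slots along its x and -x, 21 wide, 60 from end to end; a white line on the rim marks each slot's end. Pressing with over 90 N is too hard.
- dock_mouth (a point): Centre of the pocket's mouth, level with the dock's rim, 28 mm above the worktop; axes as the dock's. An objective with its lugs across the slots rests with its underside at this height. Lugs enter within about 10 degrees and 4 mm, nothing clicks or springs; fully home the underside rests on the pocket floor, 16 mm below this point.
Mind the look-alikes: they are no part of the job. Leave any red look-alike of the objective_yellow alone.

How it is judged:
By the outcome, as a careful person would: the job done as asked, in the order asked, and still so for the second after the job is handed in, with the robot touching nothing.
It also fails if it takes over 51 s, if anything falls off the work surface, if the arm or the gripper's body presses on something with over 40 N, if the wrist force passes 120 N, or if a joint passes its speed limit or range.

## Robot

A 7-joint arm with a two-finger parallel gripper is mounted at the origin on a cart in front of the work surface, level with it; the furniture and walls round the work are solid. World frame = base frame: x ahead of the robot, y to its left, z up, the work surface at z = 0. Lengths are in mm, angles in rad, forces in N, time in s.
With the tool pointing down it reaches from about 350 to 900 mm from the base axis. Payload 19.9 kg.
Tool frame: the origin (TCP) lies at the very end of the fingers, on their centre line; the grasp point (between the pads) lies 19 mm behind it (bot.grip_point_offset is the distance from the TCP to the grasp point, in mm); z points along the fingers, y is the line along which they close (so a half turn about z gives the same grasp; the last joint's range is limited). The gripper opens to 85 mm and grips with 20 to 120 N. Pads are 22 mm wide; open, the fingers measure 114 mm over their backs; the gripper's body (76 mm by 85 mm) begins 54 mm behind the grasp point. The pads swing forward as they close: fully open they stand 13 mm farther back than shut.
Start: joints at [-1.377, 0.417, -0.01, 1.614, 0.005, 1.111, -0.053], TCP at [145.396, 607.833, 231.26] pointing down, gripper open.
Joint ranges: [-2.81, 2.81], [-0.39, 2.02], [-1.27, 1.25], [0.06, 2.57], [-1.19, 4.33], [0.19, 2], [-2.82, 2.82]. Speed limits (rad/s): [1.89, 1.89, 2.39, 2.39, 3.01, 3.01, 3.01].

## Interface

Orientations are given as a unit quaternion [w, x, y, z].
In Python, from workcell import readout, snapshot, camera_model, workorder, recognise, silhouettes, place_of, bot gives the robot as it stands.
- The arm moves only by the tool play_rows, never from a script. Its argument "plan" is a list of rows, each a list of 6 numbers: the shift along the world's x, y, z in mm, then the turn, a rotation vector about the world's x, y, z in degrees. In form: [[tx, ty, tz, ax, ay, az], ...]. A call has 1 to 12 rows; each row shifts and turns the commanded pose from where the row before left it; what a row does not reach is not made up. A row lasts 1/8 s, in which the tool goes at most 62.5 mm and 10.7 degrees, less where a joint would pass 70% of its speed; a pose out of reach is approached as far as the arm can. A call is refused whole if a number of a shift passes 62.5 or a number of a turn 10.7, either way. A call with a gripper value outside its range is refused whole. "fingers" is the opening, from 0 (shut) to 1 (fully open), set as the call begins (left out, the last holds). The fingers move at their own pace and stop on an object; "force" is the grip in N (left out, the last holds). Time passes only in rows, so rows that do not move let the fingers close. It gives the time, the measured TCP pose, the force, the opening and the grip force at its end, in the units of the state.
- readout.observe(): the state, without advancing time (a new reading comes with each control period).
- snapshot(name): name is "scene" or "top" or "wrist"; returns the picture (400x640x3 uint8, red, green, blue); there is no depth.
- camera_model(name): a dict with "vertical_fov" (degrees; the focal length in pixels is half the picture's height over the tangent of half this angle, whatever the lens; pixels are square), "cx", "cy" (the principal point, pixels), "pose" (4x4, takes a point from camera to world coordinates); the wrist camera has in their place "tool_from_camera" (4x4, takes a point from camera to tool coordinates, whose origin is the TCP and whose axes are the flange's). Camera axes: x right, y down, z forward; pixel columns grow to the right and rows downward; lengths in mm; the calibration is good to about 2 mm. A picture is of the moment at which its call begins: read the wrist's pose just before it. camera_model takes no time and is no camera call.
- workorder.sign_off(): hands the job in; it is judged then, once.
Trained networks look in the newest picture that a camera, given by its name, has taken for a name from the list of things; names that differ only in an ending like _2 or _b are one class to them, and where a whole thing is asked for, a point or a joint stands for the part that bears it (a point fixed in the world has none). Each returns a list of dicts, best first, with "conf" (0 to 1); they miss things now and then, are a little off and sometimes report something else, mostly with a low value. They report only what shows in the picture. A call takes as long as a camera call. They do not tell look-alikes from the thing itself.
- recognise(camera, name): "point" ([column, row] as shares, 0 to 1, of the picture: columns of its width, rows of its height, amid what is visible of it).
- silhouettes(camera, name): "region" (400x640 bool, what is visible of it) and "point" ([column, row] as shares, 0 to 1, of the picture: columns of its width, rows of its height, amid what is visible of it).
- place_of(camera, name): "point" ([column, row] as shares, 0 to 1, of the picture: columns of its width, rows of its height: a listed point, or the origin of a listed thing).
The state is a dict: "t": time; "joints": joint angles; "joint_vel": joint speeds; "tau": joint torques, N m; "eef_pos": TCP position; "orientation": TCP orientation; "force": force on the tool from outside, world axes, zero at the start; "torque": the same for the moment, N m; "width": opening from 0.0 (shut) to 1.0 (fully open); "grip_force": force on a finger pad.
Only numpy, scipy, OpenCV 4.12 (cv2) and the standard library are available. Lean on these libraries where they do the work, as an engineer would, in place of code of your own. Each camera call takes 0.05 s, during which the arm holds its last target. There are 200 camera calls.

## Working session

There is one attempt and no reset: what is moved stays moved. The work goes in short steps, Python scripts to look and compute and a tool call to move; the robot and the scene stay as the last step left them, time stands still between calls to the robot, and variables do not carry over. Pictures are saved under pics/ and viewed, at most 10 in all, crops included, and the job is handed in when it is done.

Besides the shell and the picture viewer there is one more tool, called by a JSON object that holds its "op" and its "data", one argument or row to a line. play_rows: Moves the arm, as the interface text tells. Its arguments: {"type":"object","properties":{"plan":{"type":"array","items":{"type":"array","items":{"type":"number"}}},"fingers":{"type":"number"},"force":{"type":"number"}},"required":["plan"]}

```bash
mkdir -p pics; cat > h.py <<'E'
import numpy as np, cv2
from workcell import readout, snapshot, camera_model, workorder, recognise, silhouettes, place_of, bot
from scipy.spatial.transform import Rotation as R
def cam(n):
    m=camera_model(n); f=200/np.tan(np.radians(m['vertical_fov'])/2)
    if 'pose' in m: P=np.array(m['pose'])
    else:
        s=readout.observe(); T=np.eye(4); q=s['orientation']
        T[:3,:3]=R.from_quat([q[1],q[2],q[3],q[0]]).as_matrix(); T[:3,3]=s['eef_pos']
        P=T@np.array(m['tool_from_camera'])
    return f,m['cx'],m['cy'],P
def toz(c,uv,z):
    f,cx,cy,P=c; d=P[:3,:3]@np.array([(uv[0]-cx)/f,(uv[1]-cy)/f,1]); o=P[:3,3]
    return o+d*(z-o[2])/d[2]
def proj(c,p):
    f,cx,cy,P=c; q=P[:3,:3].T@(np.array(p)-P[:3,3]); return [q[0]/q[2]*f+cx,q[1]/q[2]*f+cy]
def save(n,im,**k): cv2.imwrite('pics/'+n+'.png',cv2.cvtColor(im,cv2.COLOR_RGB2BGR))
E
python3 - <<'E'
from h import *
print(readout.observe())
a=snapshot('scene');b=snapshot('top')
save('scene',a);save('top',b)
for n in('scene','top'):
    c=cam(n);print(n,c[0],c[3].round(2).tolist())
    for o,z in(('objective_yellow',0),('objective_blue',0),('dock',0),('dock_mouth',28)):
        for r in place_of(n,o)[:4]:
            uv=[r['point'][0]*640,r['point'][1]*400];print(o,round(r['conf'],2),np.round(uv),toz(c,uv,z).round(1))
E
```

```text
{'t': 0.0, 'joints': array([-1.37746625,  0.4179896 , -0.01030299,  1.61415618,  0.00467308,
        1.11072191, -0.05299629]), 'joint_vel': array([ 0.00070961, -0.00084547,  0.00070814,  0.00159868,  0.00143847,
        0.00042674,  0.00081669]), 'tau': array([-6.54464675e-04, -8.64476466e+01,  6.78783953e-01, -4.34897912e+01,
        1.91692746e-02,  7.46908685e-03, -1.64901616e-05]), 'eef_pos': array([145.34594172, 607.50749637, 230.65808035]), 'orientation': array([-3.90670194e-05,  1.17145466e-01,  9.93114570e-01, -6.24280433e-04]), 'force': array([-0.16740979, -0.11556599, -0.40245088]), 'torque': array([-0.0305304 ,  0.00357736,  0.0199896 ]), 'grip_force': 0.0, 'width': 0.9986276865975624}
scene 510.06423855653446 [[0.59, -0.44, 0.68, -209.38], [-0.81, -0.32, 0.49, -602.0], [0.0, -0.84, -0.54, 654.78], [0.0, 0.0, 0.0, 1.0]]
objective_yellow 0.73 [435. 245.] [ 594.8 -301.6    0. ]
objective_yellow 0.69 [418. 218.] [ 661.1 -226.9    0. ]
objective_yellow 0.63 [457. 278.] [ 528.8 -377.5    0. ]
objective_blue 0.8 [406. 286.] [ 452.3 -310.4    0. ]
dock 0.73 [236. 183.] [527.2 200.2   0. ]
dock_mouth 0.89 [241. 171.] [546.4 199.6  28. ]
top 431.92074458160016 [[-0.02, -0.99, 0.14, 363.15], [-1.0, 0.02, 0.01, -59.36], [-0.01, -0.14, -0.99, 1346.07], [0.0, 0.0, 0.0, 1.0]]
objective_yellow 0.7 [404. 188.] [ 590.9 -302.4    0. ]
objective_yellow 0.56 [427. 212.] [ 514.2 -370.3    0. ]
objective_yellow 0.44 [378. 172.] [ 643.9 -220.6    0. ]
objective_blue 0.63 [406. 231.] [ 454.8 -301.8    0. ]
dock 0.76 [247. 209.] [536.5 194.5   0. ]
dock_mouth 0.9 [248. 208.] [536.8 187.7  28. ]
```

```bash
python3 - <<'E'
import cv2
a=cv2.imread('pics/scene.png');b=cv2.imread('pics/top.png')
x=cv2.resize(a[170:320,370:500],None,fx=3,fy=3,interpolation=2)
y=cv2.resize(b[140:290,340:470],None,fx=3,fy=3,interpolation=2)
cv2.imwrite('pics/close.png',cv2.hconcat([x,y]))
E
```

```text
(no output)
```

View pics/scene.png

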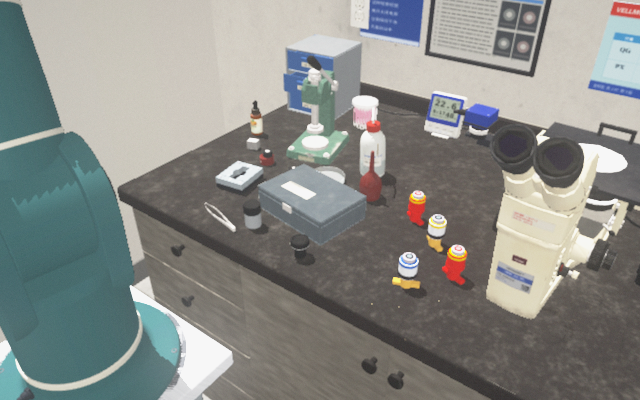

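View pics/close.png

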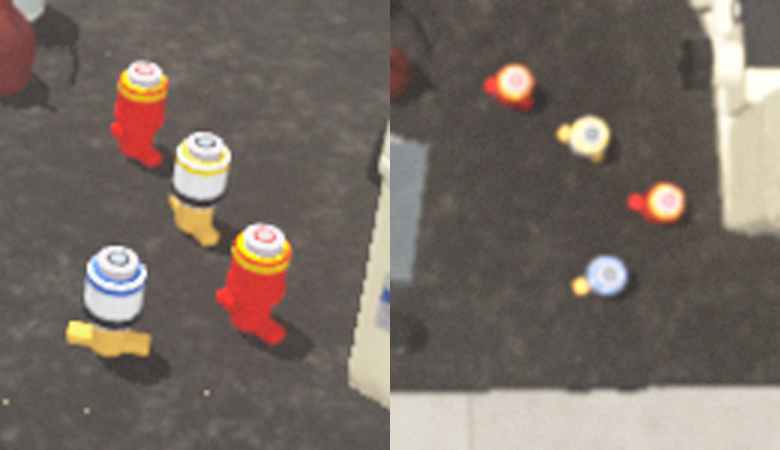

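Candidates at scene pixels: yellow-ringed with white barrel and brass foot (435,245); red look-alikes (418,218) and (457,278); blue-ringed (406,286). The crop confirms (435,245) is the target. The dock is the light block at (238,178), near the dark box (310,200).

```bash
python3 - <<'E'
from h import *
c=cam('scene')
for n,uv in dict(scopefront=(290,155),scoperight=(330,160),boxL=(262,205),boxfront=(325,237),boxR=(365,215),boxtopback=(305,168),bottle=(372,172),flask=(371,198),jar=(252,226),knob=(267,162),cream=(490,300)).items(): print(n,toz(c,uv,0).round())
c=cam('top')
im=cv2.imread('pics/top.png')
cv2.imwrite('pics/topdock.png',cv2.resize(im[120:260,200:420],None,fx=3.6,fy=3.6,interpolation=2))
print(np.round(camera_model('wrist')['tool_from_camera'],2).tolist())
E
```

```text
scopefront [720. 187.   0.]
scoperight [761.  84.   0.]
boxL [494.  85.   0.]
boxfront [ 483. -102.    0.]
boxR [ 601. -127.    0.]
boxtopback [688. 111.   0.]
bottle [774. -39.   0.]
flask [ 669. -101.    0.]
jar [421.  48.   0.]
knob [654. 211.   0.]
cream [ 509. -451.    0.]
[[0.0, -0.96, -0.29, 74.19], [1.0, -0.0, 0.0, -0.02], [-0.0, -0.29, 0.96, -143.41], [0.0, 0.0, 0.0, 1.0]]
```

View pics/topdock.png

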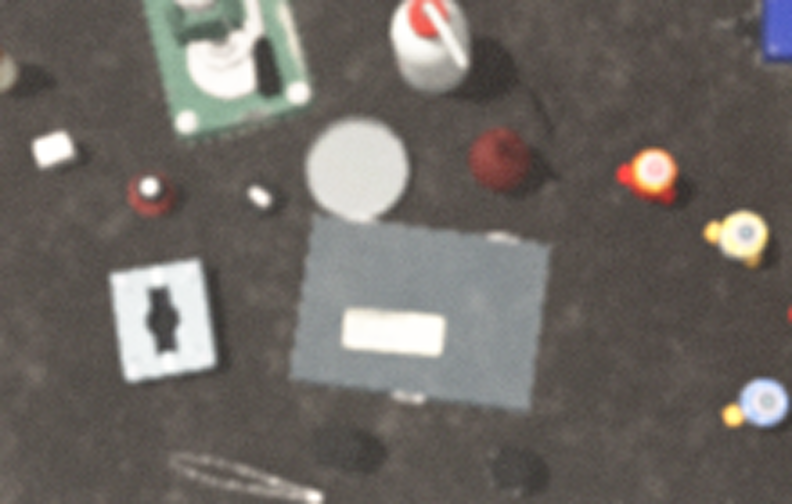

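The top view shows the dock at (164,320) in the crop, slots near world x (tilted a few degrees), with the box to its right. Moving over the dock for a wrist look.

{"op": "play_rows", "data": {
  "plan": [
    [39,-42,7,0,0,-7],
    [39,-42,7,0,0,-7],
    [39,-42,7,0,0,-7],
    [39,-42,7,0,0,-7],
    [39,-42,7,0,0,-7],
    [39,-42,7,0,0,-7],
    [39,-42,7,0,0,-7],
    [39,-42,7,0,0,-7],
    [39,-42,7,0,0,-7],
    [39,-42,7,0,0,-7],
    [0,0,0,0,0,-7],
    [0,0,0,0,0,0]
  ]
}}

```text
t: 2.0
eef_pos: [535.4, 187.7, 301.1]
orientation: [-0.0, 0.71, 0.704, -0.0]
force: [-0.5, 0.2, 0.7]
width: 0.994
grip_force: 0.0
```

```bash
cat > dock.py <<'E'
from h import *
import sys
s=readout.observe();c=cam('wrist');im=snapshot('wrist');save(sys.argv[1],im)
print(s['eef_pos'].round(1),s['joints'].round(2),s['force'].round(1))
for o,z in(('dock_mouth',28),('dock',0)):
    for r in place_of('wrist',o)[:2]:
        uv=[r['point'][0]*640,r['point'][1]*400];print(o,round(r['conf'],2),np.round(uv),toz(c,uv,z).round(1))
E
python3 dock.py w1
```

```text
[535.4 187.7 301.1] [-0.79  0.28  0.49  1.69 -0.14  1.21 -0.27] [-0.5  0.2  0.7]
dock_mouth 0.83 [319. 149.] [533.3 197.   28. ]
dock 0.74 [322. 147.] [537.1 195.5   0. ]
```

View pics/w1.png

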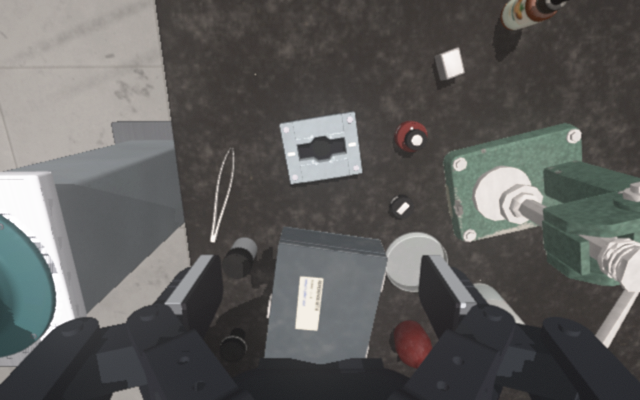

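The wrist view shows the dock at (320,148), white end marks near (292,154) and (352,146), and the box clear below at (330,300). Now measuring the slot axis.

```bash
cat > slot.py <<'E'
from h import *
import sys
im=cv2.imread('pics/w1.png')
g=cv2.cvtColor(im,cv2.COLOR_BGR2GRAY); c=cam('wrist')
def poly(m,z): 
    cs=cv2.findContours(m,cv2.RETR_EXTERNAL,cv2.CHAIN_APPROX_NONE)[0]; k=max(cs,key=cv2.contourArea)[:,0]
    return np.array([toz(c,p,z)[:2] for p in k],np.float32)
m=np.zeros_like(g); m[128:165,298:350]=(g[128:165,298:350]<90)*255
m[165:]=0
r=cv2.minAreaRect(poly(m,28)); print('slot',r)
r2=cv2.minAreaRect(poly(((g>120)*255).astype(np.uint8)*(np.add.outer(abs(np.arange(400)-148),0*np.arange(640))<60)*(abs(np.arange(640)-320)<65).astype(np.uint8),28)); print('top',r2)
w=silhouettes('wrist','dock')
if w: print('sil',cv2.minAreaRect(poly(w[0]['region'].astype(np.uint8),28)))
b=[proj(c,[*p,28]) for p in cv2.boxPoints(r)]; print(np.round(b))
E
python3 slot.py
```

```text
slot ((535.6849975585938, 199.34622192382812), (57.673545837402344, 27.34739875793457), 9.0819091796875)
top ((535.4564819335938, 198.21343994140625), (92.8498764038086, 77.30191802978516), 8.760601997375488)
[[296. 141.]
 [300. 162.]
 [346. 155.]
 [343. 133.]]
```

{"op": "play_rows", "data": {
  "plan": [
    [5.7,-48,0,0,0,-4.3],
    [5.7,-48,0,0,0,-4.3],
    [5.7,-48,0,0,0,-4.3],
    [5.7,-48,0,0,0,-4.3],
    [5.7,-48,0,0,0,-4.3],
    [5.7,-48,0,0,0,-4.3],
    [5.7,-48,0,0,0,-4.3],
    [5.7,-48,-10,0,0,-4.3],
    [5.7,-48,-20,0,0,-4.3],
    [5.7,-48,-20,0,0,-4.3],
    [0,-10,-10,0,0,0],
    [0,0,0,0,0,0]
  ]
}}

```text
t: 3.7
eef_pos: [592.2, -301.9, 240.5]
orientation: [-0.001, 0.918, 0.396, -0.001]
force: [-0.2, 0.9, 0.6]
width: 0.998
grip_force: 0.0
```

```bash
cat > obj.py <<'E'
from h import *
import sys
s=readout.observe();c=cam('wrist');im=snapshot('wrist');save(sys.argv[1],im)
print(s['t'],s['eef_pos'].round(1),s['orientation'].round(3),s['joints'].round(2),s['force'].round(1))
for r in place_of('wrist','objective_yellow')[:4]:
    uv=[r['point'][0]*640,r['point'][1]*400];print(round(r['conf'],2),np.round(uv),toz(c,uv,0).round(1))
E
python3 obj.py w2
```

```text
3.7 [ 592.2 -301.9  240.5] [-0.001  0.918  0.396 -0.001] [-0.07  0.58  0.74  1.51 -0.41  1.21 -0.02] [-0.2  0.9  0.6]
0.8 [318. 157.] [ 592.6 -296.3    0. ]
0.76 [320. 236.] [ 527.1 -369.4    0. ]
0.71 [313.  73.] [ 651.6 -226.3    0. ]
```

View pics/w2.png

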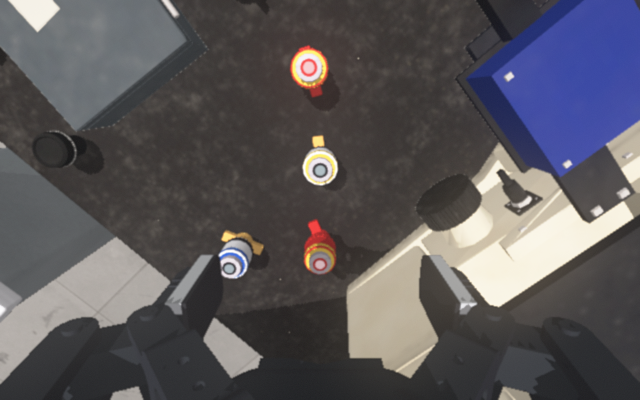

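Yellow is at (320,165) with a lug pointing up in the image, reds at (310,68) and (320,250), blue at (235,255). The cream microscope at the right needs a clearance check before descending.

```bash
python3 - <<'E'
from h import *
a=cv2.imread('pics/scene.png');b=cv2.imread('pics/top.png')
x=cv2.resize(a[110:320,470:620],None,fx=2.6,fy=2.6)
y=cv2.resize(b[100:280,390:540],None,fx=2.6,fy=2.6,interpolation=2);y=cv2.copyMakeBorder(y,0,len(x)-len(y),0,0,0)
w=cv2.imread('pics/w2.png')[120:205,285:355];
w=cv2.resize(w,None,fx=3.4,fy=3.4,interpolation=2)
canvas=np.zeros((600,790,3),np.uint8);canvas[:len(x),:390]=x;canvas[:len(y),390:780]=y[:,:390]
cv2.imwrite('pics/scope.png',canvas[:546]);cv2.imwrite('pics/wy.png',w)
# foot (brass) pixels
hsv=cv2.cvtColor(cv2.imread('pics/w2.png'),cv2.COLOR_BGR2HSV)
m=cv2.inRange(hsv,(12,110,90),(30,255,255));m[:120]=0;m[205:]=0;m[:,:285]=0;m[:,355:]=0
ys,xs=np.nonzero(m);print(len(xs),xs.min(),xs.max(),ys.min(),ys.max())
for r in range(ys.min(),ys.max()+1):
    k=xs[ys==r]
    if len(k):print(r,k.min(),k.max(),len(k),end='; ')
E
```

```text
265 306 334 135 182
135 319 322 4; 136 313 322 10; 137 312 323 12; 138 312 323 12; 139 312 323 12; 140 312 323 12; 141 312 323 12; 142 312 324 13; 143 312 324 13; 144 313 324 12; 145 313 324 12; 146 313 323 10; 154 320 320 1; 155 315 325 11; 156 313 327 15; 157 311 328 12; 158 310 329 8; 159 309 330 7; 160 308 331 8; 161 308 332 6; 162 307 332 5; 163 307 332 4; 164 307 333 5; 165 306 333 4; 166 306 334 5; 167 306 334 4; 168 306 334 4; 169 306 334 4; 170 306 333 3; 171 306 333 2; 172 307 333 3; 173 307 333 3; 174 307 333 4; 175 308 332 2; 176 308 331 2; 177 309 331 3; 178 330 330 1; 179 311 329 2; 181 314 314 1; 182 318 319 2;
```

View pics/scope.png

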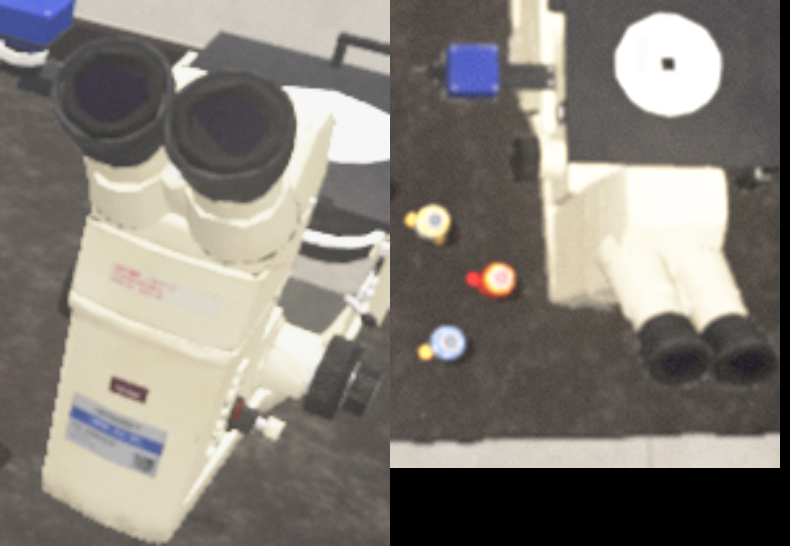

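```bash
python3 - <<'E'
from h import *
c=cam('wrist')
for z in (52,56,60):print(z,toz(c,(320,168.5),z).round(1), np.hypot(*(toz(c,(306,168.5),z)-toz(c,(334,168.5),z))[:2]))
t=[toz(c,(318,136),8),toz(c,(318.2,145),8),toz(c,(312,140.5),8),toz(c,(324,140.5),8)]
print(np.round(t,1)); s=readout.observe()
for o in ([592,-299],):
  for p in t[:2]: print(np.degrees(np.arctan2(p[1]-o[1],p[0]-o[0])),np.hypot(p[0]-o[0],p[1]-o[1]))
e=t[3]-t[2];print('edge dir',np.degrees(np.arctan2(e[1],e[0])))
e=toz(c,(323.8,144),8)-toz(c,(322.5,136),8); print('side dir',np.degrees(np.arctan2(-e[1],-e[0])))
E
```

```text
52 [ 594.2 -298.5   52. ] 28.26583510770968
56 [ 594.7 -297.9   56. ] 27.926583786721757
60 [ 595.3 -297.3   60. ] 27.587332465734
[[ 611.2 -277.     8. ]
 [ 604.5 -284.4    8. ]
 [ 603.  -276.     8. ]
 [ 612.7 -285.2    8. ]]
48.80502340908723 29.213927347361327
49.28901038085322 19.22736634037008
edge dir -43.28916019320251
side dir 56.1202420638631
```

View pics/wy.png

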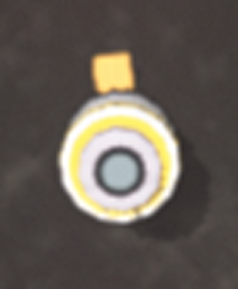

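Close crop confirms yellow ring, white barrel; the lug points ~52° world yaw, and slots are at ~9°. Descend partway and re-measure.

{"op": "play_rows", "data": {
  "plan": [
    [2.3,3.9,-30,0,0,0],
    [0,0,-35,0,0,0],
    [0,0,-30,0,0,0],
    [0,0,-15,0,0,0],
    [0,0,0,0,0,0]
  ],
  "fingers": 1
}}

```text
t: 4.42
eef_pos: [595.0, -297.4, 131.4]
orientation: [-0.0, 0.918, 0.396, -0.0]
force: [0.5, 0.2, -0.6]
width: 1.003
grip_force: 0.0
```

```bash
python3 obj.py w3; python3 - <<'E'
from h import *
c=cam('wrist'); im=cv2.imread('pics/w3.png')
print('origin->',proj(c,[594.5,-298,0]),'top->',proj(c,[594.5,-298,60]))
hsv=cv2.cvtColor(im,cv2.COLOR_BGR2HSV)
m=cv2.inRange(hsv,(12,100,80),(32,255,255))
n,l,st,ce=cv2.connectedComponentsWithStats(m)
for i in range(1,n):
    if st[i][4]>40:
        k=cv2.findContours((l==i).astype(np.uint8),0,2)[0][0];e=cv2.minAreaRect(k);print(st[i],ce[i].round(1),np.round(e[0],1),np.round(e[1],1),round(e[2],1))
u,v=map(int,proj(c,[594.5,-298,60]))
cr=im[max(0,v-75):v+75,u-80:u+80]; print(u-80,max(0,v-75)); cv2.imwrite('pics/w3c.png',cv2.resize(cr,None,fx=4,fy=4,interpolation=2)[:600])
E
```

```text
4.425 [ 595.  -297.4  131.4] [-0.     0.918  0.396 -0.   ] [-0.04  0.69  0.68  1.61 -0.49  1.03  0.03] [ 0.5  0.2 -0.6]
0.9 [321. 189.] [ 593.1 -300.     0. ]
0.84 [319. 292.] [ 523.5 -371.1    0. ]
0.74 [308.  70.] [ 650.9 -223.7    0. ]
origin-> [np.float64(319.4733168045773), np.float64(185.8625968799225)] top-> [np.float64(319.30793536852076), np.float64(208.87707741618718)]
[278  36  52  55 635] [305.6  67.9] [303.5  63. ] [54. 51.] 90.0
[310 157  17  20 110] [318.7 166.2] [317.9 166.4] [18.5 16.3] 85.2
[300 190  42  31 223] [321.3 200.2] [320.4 204.8] [29.5 41.2] 88.4
[222 286  24  28 357] [233.2 301. ] [231.  300.5] [29.5 17.2] 34.4
[298 309  46  21 235] [320.2 315.9] [320.9 318.5] [45.2 19.1] 2.5
[300 318  41  27 314] [320.3 327.3] [320. 331.] [26. 40.] 90.0
239 133
```

View pics/w3c.png

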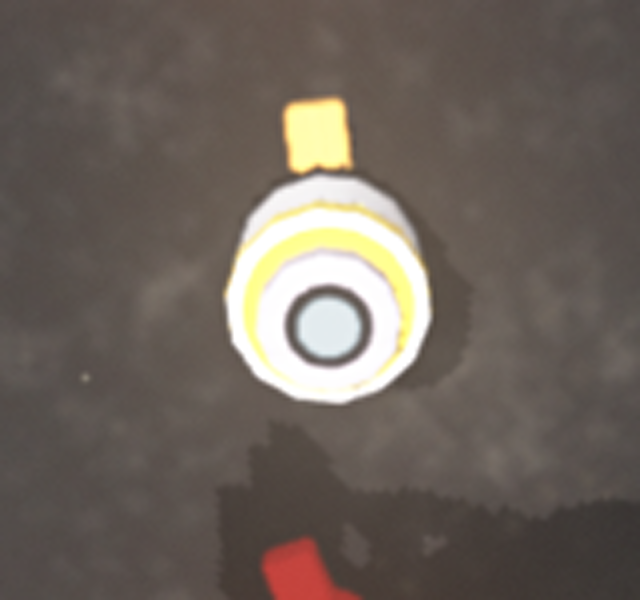

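The crop shows the yellow objective at (321,208), within about 1 mm of estimate; lug yaw ~52°. Descend and grip.

{"op": "play_rows", "data": {
  "plan": [
    [0.4,-1.4,-30,0,0,0],
    [0,0,-30,0,0,0],
    [0,0,-25,0,0,0],
    [0,0,-14,0,0,0],
    [0,0,-5,0,0,0],
    [0,0,0,0,0,0]
  ]
}}

```text
t: 5.28
eef_pos: [595.5, -299.9, 28.0]
orientation: [0.0, 0.919, 0.395, 0.0]
force: [0.2, 0.4, -0.2]
width: 0.999
grip_force: 0.0
```

{"op": "play_rows", "data": {
  "plan": [
    [0,0,0,0,0,0],
    [0,0,0,0,0,0],
    [0,0,0,0,0,0],
    [0,0,0,0,0,0],
    [0,0,0,0,0,0],
    [0,0,0,0,0,0],
    [0,0,0,0,0,0],
    [0,0,0,0,0,0]
  ],
  "fingers": 0,
  "force": 50
}}

```text
t: 6.28
eef_pos: [595.2, -299.7, 27.6]
orientation: [0.0, 0.919, 0.395, 0.0]
force: [-0.8, 1.2, 6.3]
width: 0.383
grip_force: 49.2
```

{"op": "play_rows", "data": {
  "plan": [
    [0,0,10,0,0,0],
    [0,0,35,0,0,0],
    [0,0,45,0,0,0],
    [0,0,45,0,0,0],
    [-4,30,30,0,0,0],
    [-7,48,8,0,0,0],
    [-7,60,0,0,0,0],
    [-7,60,0,0,0,0],
    [-7,60,0,0,0,0],
    [-7,60,0,0,0,0],
    [-7,60,0,0,0,0],
    [-7,60,0,0,0,0]
  ]
}}

```text
t: 7.78
eef_pos: [541.5, 140.2, 200.8]
orientation: [-0.0, 0.919, 0.395, 0.0]
force: [1.2, 0.2, -2.0]
width: 0.385
grip_force: 50.0
```

{"op": "play_rows", "data": {
  "plan": [
    [-6.7,40,0,0,0,0],
    [0,20,0,0,0,0],
    [0,0,-10,0,0,0],
    [0,0,-30,0,0,0],
    [0,0,-30,0,0,0],
    [0,0,0,0,0,0],
    [0,0,0,0,0,0]
  ]
}}

```text
t: 8.65
eef_pos: [536.1, 197.3, 131.2]
orientation: [0.0, 0.919, 0.394, 0.0]
force: [0.6, -0.7, -2.1]
width: 0.387
grip_force: 50.0
```

```bash
python3 - <<'E'
from h import *
s=readout.observe();print(s['t'],s['eef_pos'].round(1),s['orientation'].round(3),s['joints'].round(2),s['force'].round(1),s['width'],s['grip_force'])
c=cam('wrist');im=snapshot('wrist');save('w4',im)
print('mouth',proj(c,[535.5,198.3,28]),'tcp',proj(c,s['eef_pos']))
im=cv2.cvtColor(im,cv2.COLOR_RGB2BGR)
h=np.array([-np.sin(0),1]);
a=np.radians(8.8);R2=np.array([[np.cos(a),-np.sin(a)],[np.sin(a),np.cos(a)]])
for p in ([46,38],[46,-38],[-46,38],[-46,-38],[30,0],[-30,0]):
    q=R2@p+[535.5,198.3];u=proj(c,[*q,28]);cv2.circle(im,tuple(map(int,np.round(u))),2,(0,0,255),-1)
sc=snapshot('scene');sc=cv2.cvtColor(sc,cv2.COLOR_RGB2BGR)[80:240,180:340]
o=cv2.resize(im[60:360,170:470],(460,460));cv2.imwrite('pics/w4c.png',cv2.hconcat([o,cv2.resize(sc,(460,460))[:,:330]]))
E
```

```text
8.65 [536.1 197.3 131.2] [0.    0.919 0.394 0.   ] [-0.92  0.52  0.66  1.86 -0.4   0.9  -0.82] [ 0.6 -0.7 -2.1] 0.38730312424842256 49.97991979122162
mouth [np.float64(319.06357309576225), np.float64(194.94942139893413)] tcp [np.float64(320.6743704550613), np.float64(258.18102064705334)]
```

View pics/w4c.png

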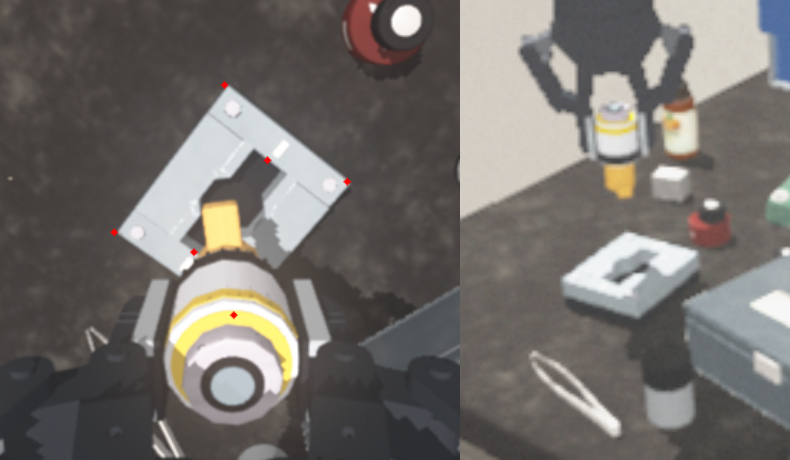

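The projected dock corners match the picture; the objective hangs unturned over the mouth. Lower onto the rim.

{"op": "play_rows", "data": {
  "plan": [
    [-0.6,1,-20,0,0,0],
    [0,0,-25,0,0,0],
    [0,0,-18,0,0,0],
    [0,0,-8,0,0,0],
    [0,0,-2,0,0,0],
    [0,0,-1,0,0,0],
    [0,0,0,0,0,0]
  ]
}}

```text
t: 9.62
eef_pos: [535.1, 199.5, 56.7]
orientation: [-0.0, 0.919, 0.395, 0.0]
force: [-0.1, -0.8, -2.2]
width: 0.388
grip_force: 50.0
```

{"op": "play_rows", "data": {
  "plan": [
    [0,0,-1,0,0,0],
    [0,0,-1,0,0,0],
    [0,0,0,0,0,0],
    [0,0,0,0,0,0]
  ]
}}

```text
t: 10.12
eef_pos: [535.2, 199.6, 55.4]
orientation: [-0.0, 0.919, 0.395, 0.001]
force: [-5.9, -1.2, 17.3]
width: 0.382
grip_force: 52.5
```

{"op": "play_rows", "data": {
  "plan": [
    [0,-0.5,0,0,0,-3],
    [0,-0.5,0,0,0,-5],
    [0,0,0,0,0,-5],
    [0,0,0,0,0,-5],
    [0,0,0,0,0,-5],
    [0,0,0,0,0,-5],
    [0,0,0,0,0,-4],
    [0,0,0,0,0,-3],
    [0,0,0,0,0,0]
  ]
}}

```text
t: 11.25
eef_pos: [535.2, 199.4, 55.0]
orientation: [-0.001, 0.995, 0.101, 0.001]
force: [-3.0, 3.8, 8.3]
width: 0.385
grip_force: 51.5
```

{"op": "play_rows", "data": {
  "plan": [
    [0,0,0,0,0,-3],
    [0,0,0,0,0,-3],
    [0,0,0,0,0,-2],
    [0,0,0,0,0,0],
    [0,0,0,0,0,0]
  ]
}}

```text
t: 11.88
eef_pos: [534.7, 198.2, 54.2]
orientation: [0.0, 1.0, 0.031, -0.0]
force: [-0.0, 0.1, -1.9]
width: 0.383
grip_force: 50.2
```

Load has vanished: lugs are over the slots. Press down gently.

{"op": "play_rows", "data": {
  "plan": [
    [0,0,-2,0,0,0],
    [0,0,-2.5,0,0,0],
    [0,0,-2.5,0,0,0],
    [0,0,-2.5,0,0,0],
    [0,0,0,0,0,0]
  ]
}}

```text
t: 12.5
eef_pos: [534.7, 198.3, 44.5]
orientation: [0.0, 1.0, 0.031, -0.0]
force: [-0.6, -0.4, -1.7]
width: 0.386
grip_force: 50.2
```

{"op": "play_rows", "data": {
  "plan": [
    [0,0,-2,0,0,0],
    [0,0,-1.5,0,0,0],
    [0,0,-1,0,0,0],
    [0,0,-0.7,0,0,0],
    [0,0,0,0,0,0],
    [0,0,0,0,0,0]
  ]
}}

```text
t: 13.25
eef_pos: [534.8, 198.3, 39.7]
orientation: [-0.0, 1.0, 0.031, 0.0]
force: [-1.3, -0.2, 0.9]
width: 0.382
grip_force: 50.6
```

{"op": "play_rows", "data": {
  "plan": [
    [0,0,-0.7,0,0,0],
    [0,0,-0.3,0,0,0],
    [0,0,0,0,0,0]
  ]
}}

```text
t: 13.62
eef_pos: [535.1, 198.4, 39.5]
orientation: [-0.0, 1.0, 0.031, 0.0]
force: [-7.3, -0.8, 21.0]
width: 0.387
grip_force: 52.3
```

Seated on the floor (21 N reaction at z = 39.5, i.e. 16 mm below the rim contact). Release and rise.

{"op": "play_rows", "data": {
  "plan": [
    [0,0,0.8,0,0,0],
    [0,0,0,0,0,0],
    [0,0,0,0,0,0],
    [0,0,0,0,0,0],
    [0,0,0,0,0,0],
    [0,0,0,0,0,0]
  ],
  "fingers": 1
}}

```text
t: 14.38
eef_pos: [534.8, 198.4, 39.3]
orientation: [-0.0, 1.0, 0.031, -0.0]
force: [0.3, -0.2, -0.6]
width: 1.0
grip_force: 0.0
```

{"op": "play_rows", "data": {
  "plan": [
    [0,0,10,0,0,0],
    [0,0,25,0,0,0],
    [0,0,35,0,0,0],
    [0,0,35,0,0,0],
    [0,0,25,0,0,0],
    [0,0,0,0,0,0],
    [0,0,0,0,0,0]
  ]
}}

```text
t: 15.25
eef_pos: [534.5, 198.4, 169.1]
orientation: [-0.0, 1.0, 0.031, -0.0]
force: [-0.2, 0.1, -0.2]
width: 1.004
grip_force: 0.0
```

```bash
python3 - <<'E'
from h import *
s=readout.observe();print(s['t'],s['eef_pos'].round(1),s['width'],s['force'].round(1))
c=cam('wrist');im=snapshot('wrist');u,v=map(int,proj(c,[535.5,198.3,50]))
sc=snapshot('scene')
save('fin',cv2.hconcat([cv2.resize(im[max(0,v-90):v+90,u-90:u+90],(390,390)),cv2.resize(sc[120:220,185:285],(390,390),interpolation=2)]))
E
```

```text
15.25 [534.5 198.4 169.1] 1.0042792515967982 [-0.2  0.1 -0.2]
```

View pics/fin.png

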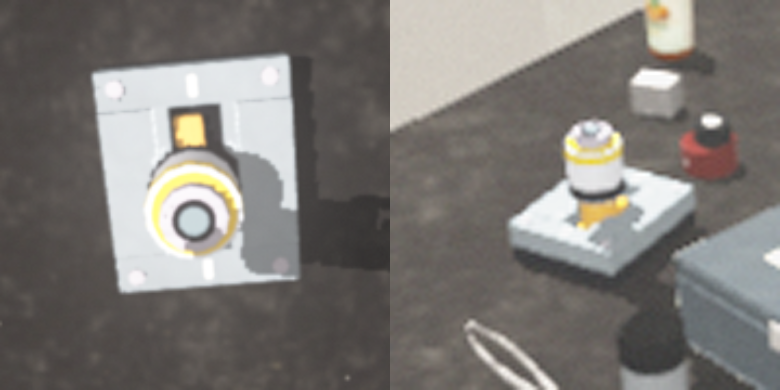

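The wrist crop shows the lug at (190,128), sunk between the slot walls and in line with the white marks. The scene crop shows it upright and low in the dock, with the gripper clear.

```bash
python3 -c "
from h import *
print(workorder.sign_off())"
```

```text
the job is handed in; nothing more can be done
None
```

The yellow-ringed objective was set on the dock rim as it was turned, then turned about 43° under light pressure; it went fully home (16 mm down) and was released, and the job is handed in, with the blue-ringed and red ones left alone.

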